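# Fold the leaf mirror shut on the bathroom ledge

## Task

Fold the standing mirror away leaf by leaf: first fold the purple outer leaf fully onto the middle leaf until its catch snaps in, then fold the two together fully against the back until that catch snaps in, and last swing the orange clasp leaf over their front until it snaps in too. Press gently, it is glass: do not slam a leaf or lean hard on it. Leave everything else on the ledge where it is.

Things in the scene. Friction and masses are not known exactly. Their poses are not given: they have to be found in the camera images.
- vanity: Folding mirror screwed to the ledge: cream frame, glass, three leaves on upright hinges that stay where left. Origin on the ledge below the middle of its back panel; own x away from robot, y left, z up. In mm: foot plate x -70..46, y -125..125, 12 high; back panel x -8..8, y -85..85, top z 150; end cheeks forward to x -37 at y 91..105 and -103..-91, top 144.
- outer_leaf (a joint): Purple outer leaf, hinged on the middle leaf's free end: 5 to 130 mm from its axis, 10 thick, z 46..140. 0 = folded on the middle leaf's inner side (between it and the back when shut), grows clockwise from above, stop 2.3 rad. Points from its hinge to world angle w+pi/2-m-c (w mirror yaw, m middle, c this value).
- middle_leaf (a joint): Cream middle leaf: 5 to 155 mm from its axis, 10 thick, z 27..145. 0 = shut against the back, grows as it opens towards the robot (clockwise from above), stop 1.9 rad. Points from its hinge to world angle w-pi/2-m. It gives way, opening up to its stop, when the outer leaf is pressed onto it.
- clasp_leaf (a joint): Orange clasp leaf at the mirror's right end: 5 to 87 mm from its axis, 8 thick, z 28..136. 0 = shut across the outside of the folded leaves, grows as it opens towards the robot and then to the right (anticlockwise from above), stop 2.5 rad. Points from its hinge to world angle w+pi/2+k. It can shut only after the other two.
- outer_hinge (a point): Point on the outer leaf's hinge axis at ledge height; the axis lies in the outer leaf's centre plane, 14 mm from the middle leaf's centre plane.
- middle_hinge (a point): Point on the middle leaf's hinge axis (in its centre plane) at ledge height; in the mirror's frame (-30, 90, 0) mm.
- clasp_hinge (a point): Point on the clasp leaf's hinge axis (in its centre plane) at ledge height; in the mirror's frame (-46, -105, 0) mm.
- outer_edge (a point): Middle of the outer leaf's free edge, 130 mm from its axis, z 90 mm. Its catch is a spring ball under the lower edge: resists with about 5 to 9 N at the edge over the last 16 mm, then snaps over and draws the leaf against a firm stop. Not snapped, the leaf stands 0.1 rad or more open.
- middle_edge (a point): Middle of the middle leaf's free edge, 155 mm from its axis, z 90 mm. Its catch is a spring ball under the lower edge: resists with about 5 to 9 N at the edge over the last 17 mm, then snaps over and draws the leaf against a firm stop. Not snapped, the leaf stands 0.08 rad or more open.
- clasp_edge (a point): Middle of the clasp leaf's free edge, 87 mm from its axis, z 90 mm. Its catch is a spring ball under the lower edge: resists with about 4 to 7 N at the edge over the last 17 mm, then snaps over and draws the leaf against a firm stop. Not snapped, the leaf stands 0.15 rad or more open.
- lens_tray: purple open lens tray, 100 x 160 x 22 mm; origin at the centre of its underside; not to be moved
- pump: chrome pump dispenser, 68 mm across, 158 mm tall, spout towards its own -x; origin at the centre of its underside; not to be moved
- dish_low: white ceramic dish, 110 mm across, 22 mm high, lower of the stack; origin at the centre of its underside; not to be moved
- dish_top: blue ceramic dish, 92 mm across, 18 mm high, lying on the white one; origin at the centre of its underside; not to be moved
- turtle_case: green plastic lens case shaped like a turtle, about 90 x 76 x 31 mm; origin at the centre of its underside; not to be moved
- nail_file: steel nail file with purple grip, 150 x 14 x 8 mm, lying along its own x; origin at the centre of its underside; not to be moved

How it is judged (in metres and radians):
On the way, in this order (a step that is already met when the one before it is completed fails the run):
1. the outer leaf is snapped onto the middle leaf while the middle leaf and clasp leaf are still open (value of joint outer_leaf below 0.05 rad and value of joint each of middle_leaf, clasp_leaf above 0.5 rad), for 0.2 s.
2. both leaves are snapped against the back while the clasp leaf is still open (value of joint outer_leaf below 0.05 rad and value of joint middle_leaf below 0.04 rad and value of joint clasp_leaf above 0.3 rad), for 0.2 s.
3. the clasp leaf is snapped over the front (value of joint outer_leaf below 0.05 rad and value of joint middle_leaf below 0.04 rad and value of joint clasp_leaf below 0.06 rad), for 0.2 s.
At the end, for the whole second after the job is handed in: outer leaf within 0.05 rad, middle leaf within 0.04 rad and clasp leaf within 0.06 rad of folded (all three catches snapped over), all at rest, bystanders where they were (all of step 3 and velocity of joint outer_leaf between -0.1 and 0.1 rad/s and velocity of joint middle_leaf between -0.1 and 0.1 rad/s and velocity of joint clasp_leaf between -0.1 and 0.1 rad/s); the robot touches nothing.
It fails at once if a leaf or the mirror is pressed with more than 40 N (contact force between any of the fingers, the arm and vanity above 40 N).
It fails at once if a leaf is slammed (faster than 4 rad/s while closing) (velocity of joint any of outer_leaf, middle_leaf, clasp_leaf below -4 rad/s).
It fails at once if another object on the ledge is moved more than 15 mm (distance of any of lens_tray, pump, dish_low, dish_top, turtle_case, nail_file from where it was at the start of the episode above 0.015 m).
It also fails if it takes over 72 s, if anything falls off the work surface, if the arm or the gripper's body presses on something with over 40 N, if the wrist force passes 120 N, or if a joint passes its speed limit or range.

## Robot

A 7-joint arm with a two-finger parallel gripper is mounted at the origin on the work surface. World frame = base frame: x ahead of the robot, y to its left, z up, the work surface at z = 0. Lengths are in mm, angles in rad, forces in N, time in s.
With the tool pointing down it reaches from about 400 to 875 mm from the base axis. Payload 19.3 kg.
Tool frame: the origin (TCP) lies midway between the tips of the shut fingers; the grasp point (between the pads) lies 19 mm behind it; z points along the fingers, x is the direction in which the jaws open and shut, and the axes are right-handed (so a half turn about z gives the same grasp; the last joint's range is limited). The gripper opens to 85 mm and grips with 20 to 120 N. Pads are 22 mm wide; open, the fingers measure 114 mm over their backs; the gripper's body (76 mm by 85 mm) begins 54 mm behind the grasp point. The pads swing forward as they close: fully open they stand 13 mm farther back than shut.
Start: joints at [-1.319, 0.521, -0.036, 1.599, 0.021, 1.021, -0.113], TCP at [197.69, 592.902, 231.291] pointing down, gripper open.
Joint ranges: [-2.91, 2.91], [-0.3, 2.13], [-1.5, 1.42], [0.17, 2.43], [-1.26, 4.41], [0.16, 1.93], [-2.52, 2.52]. Speed limits (rad/s): [1.89, 1.89, 2.39, 2.39, 3.01, 3.01, 3.01].

## Interface

Orientations are given as a 3x3 rotation matrix whose columns are the frame's x, y, z axes.
In Python, from rig import r gives the robot as it stands. The module is installed in compiled form; this text tells all that it offers.
- The arm moves only by the tool arm_command, never from a script. Its arguments are lists of equal length, an entry for each row: "translation": the shift along the tool's x, y, z in m, a list of three; "yaw": the turn about the tool's z in rad; "jaw": the finger opening in m, from 0 to 0.0854. In form: {"translation": [[x, y, z], ...], "yaw": [yaw, ...], "jaw": [jaw, ...]}. A call has 1 to 5 rows; each row is the pose to reach, as a shift and turn from the pose measured when the call began, along the tool's axes at that moment; what a row does not reach only later rows make up. A row lasts 1/10 s, in which the tool goes at most 50 mm and 8.59 degrees, less where a joint would pass 70% of its speed; a pose out of reach is approached as far as the arm can. A call with a gripper value outside its range is refused whole. The fingers move at their own pace and stop on an object; "grip_force" is the grip in N (left out, the last holds). Time passes only in rows, so rows that repeat a pose let the fingers close. It gives the time, the measured TCP pose, the force and the opening at its end, in the units of the state.
- r.get_state(): the state, without advancing time (a new reading comes with each control period).
- r.snapshot(name): name is "side" or "top"; returns the picture (400x640x3 uint8, red, green, blue); there is no depth.
- r.camera_model(name): a dict with "K" (3x3 intrinsics, pixels), "dist" ([k1, k2, p1, p2, k3] as OpenCV has them; the pictures are not rectified), "origin" and "attitude" of the camera in the world. Camera axes: x right, y down, z forward; pixel columns grow to the right and rows downward; lengths in mm; the calibration is good to about 2 mm. A picture is of the moment at which its call begins. camera_model takes no time and is no camera call.
- r.close_job(): hands the job in, once; it reports no verdict.
The state is a dict: "time_s": time; "qpos": joint angles; "dq": joint speeds; "tau": joint torques, N m; "tool_pos": TCP position; "tcp_rot": TCP orientation; "wrist_force": force on the tool from outside, world axes, zero at the start; "torque": the same for the moment, N m; "gripper_width": finger opening in mm.
Only numpy, scipy, OpenCV 4.12 (cv2) and the standard library are available. Lean on these libraries where they do the work, as an engineer would, in place of code of your own. Each camera call takes 0.05 s, during which the arm holds its last target. There are 200 camera calls.

## Working session

There is one attempt and no reset: what is moved stays moved. The work goes in short steps, Python scripts to look and compute and a tool call to move; the robot and the scene stay as the last step left them, time stands still between calls to the robot, and variables do not carry over. Pictures are saved under pics/ and viewed, about 8 in all and at most 12, crops included, and the job is handed in when it is done.

Besides the shell and the picture viewer there is one more tool, called after ">>>" as name(argument=value, ...), one argument or row to a line, values as JSON. arm_command: Moves the arm, as the interface text tells. Its arguments: {"type":"object","properties":{"translation":{"type":"array"},"yaw":{"type":"array"},"jaw":{"type":"array"},"grip_force":{"type":"number"}},"required":["translation","yaw","jaw"]}

```bash
mkdir -p pics; python3 - <<'E'
from rig import r
import cv2
for n in("side","top"):
    im=r.snapshot(n); cv2.imwrite(f"pics/{n}0.png",im[:,:,::-1]); c=r.camera_model(n); print(n,c)
s=r.get_state();print(s)
E
```

```text
side {'K': array([[495.57513769,   0.        , 325.37444586],
       [  0.        , 495.57513769, 197.79462849],
       [  0.        ,   0.        ,   1.        ]]), 'dist': array([-0.07577033,  0.        ,  0.        ,  0.        ,  0.        ]), 'origin': array([960.27502749, 859.04482979, 688.79914801]), 'attitude': array([[-0.89384371,  0.23744805, -0.38034438],
       [ 0.44822232,  0.49558694, -0.74396931],
       [ 0.01183965, -0.83547113, -0.54940679]])}
top {'K': array([[448.31897656,   0.        , 323.10149402],
       [  0.        , 448.31897656, 195.28656157],
       [  0.        ,   0.        ,   1.        ]]), 'dist': array([-0.04879658,  0.        ,  0.        ,  0.        ,  0.        ]), 'origin': array([ 313.36534654,   27.62982407, 1111.51422503]), 'attitude': array([[-4.35215844e-02, -9.78501503e-01,  2.01595338e-01],
       [-9.99052456e-01,  4.26766202e-02, -8.53793939e-03],
       [-2.49021144e-04, -2.01775902e-01, -9.79431684e-01]])}
{'time_s': 0.1, 'qpos': array([-1.3191846 ,  0.52196761, -0.03632106,  1.59990787,  0.02119073,
        1.0211143 , -0.11282872]), 'dq': array([-4.87638132e-04, -2.83499594e-03,  1.94944799e-03, -3.15263571e-03,
       -4.14537428e-05,  1.04780860e-03, -4.40918578e-04]), 'tau': array([ 2.30166559e-03, -9.28485489e+01,  1.98372513e+00, -3.70537090e+01,
        1.82172860e-02,  5.29053112e-03, -9.55413088e-05]), 'tool_pos': array([197.61999146, 592.63220837, 230.79057965]), 'tcp_rot': array([[ 3.16333905e-01,  9.48647877e-01, -2.57459929e-04],
       [ 9.48647374e-01, -3.16334003e-01, -9.79243199e-04],
       [-1.01040031e-03,  6.55291397e-05, -9.99999487e-01]]), 'wrist_force': array([-0.03967715,  0.47197454,  0.01160324]), 'torque': array([-0.01655726,  0.00352343, -0.002298  ]), 'gripper_width': 85.3216362857735}
```

View pics/top0.png

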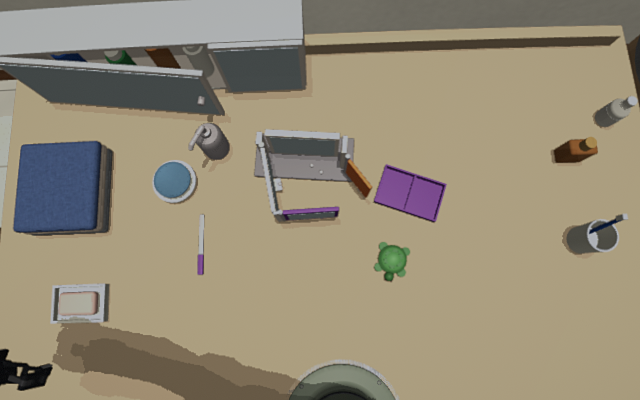

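View pics/side0.png

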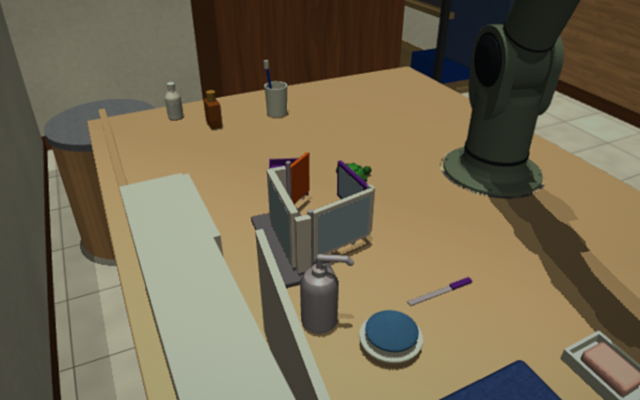

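The top view shows the mirror with its back panel at about (300,145). The middle leaf runs from (262,140) to (277,210), the purple leaf from (283,213) to (338,210), and the orange clasp from (347,160) to (370,192). The pump is at (212,140), the lens tray at (410,193) and the turtle at (392,260). I'll zoom in on the mirror for exact edges.

```bash
cat > h.py <<'E'
import numpy as np, cv2
from rig import r
def ray(n,px,z):
    c=r.camera_model(n); u=cv2.undistortPoints(np.array([[px]],float),c["K"],c["dist"])[0,0]
    d=c["attitude"]@np.array([u[0],u[1],1]); o=c["origin"]; return (o+d*(z-o[2])/d[2])
def proj(n,P):
    c=r.camera_model(n); R=c["attitude"].T
    return cv2.projectPoints(np.array(P,float).reshape(-1,1,3),cv2.Rodrigues(R)[0],-R@c["origin"],c["K"],c["dist"])[0].reshape(-1,2)
def crop(n,name,x0,y0,w,h,f):
    im=r.snapshot(n)[y0:y0+h,x0:x0+w,::-1]; cv2.imwrite(f"pics/{name}.png",cv2.resize(im,None,fx=f,fy=f,interpolation=cv2.INTER_CUBIC))
E
python3 - <<'E'
from h import *
crop("top","top1",245,110,140,120,5)
im=cv2.cvtColor(r.snapshot("top"),cv2.COLOR_RGB2HSV)
for n,lo,hi,x in(("org",(3,150,60),(15,255,255),(330,385)),("pur",(130,90,40),(160,255,255),(270,345))):
    m=cv2.inRange(im,lo,hi); m[:, :x[0]]=0; m[:,x[1]:]=0; m[:110]=0;m[230:]=0
    ys,xs=np.nonzero(m); print(n,len(xs),xs.min(),xs.max(),ys.min(),ys.max(),cv2.minAreaRect(np.c_[xs,ys].astype(np.float32)))
E
```

```text
org 313 346 371 160 196 ((357.1268310546875, 177.90365600585938), (39.5533332824707, 11.082575798034668), 52.76516342163086)
pur 252 283 338 207 219 ((310.6260986328125, 212.89158630371094), (9.179624557495117, 55.27729797363281), 86.18592071533203)
```

View pics/top1.png

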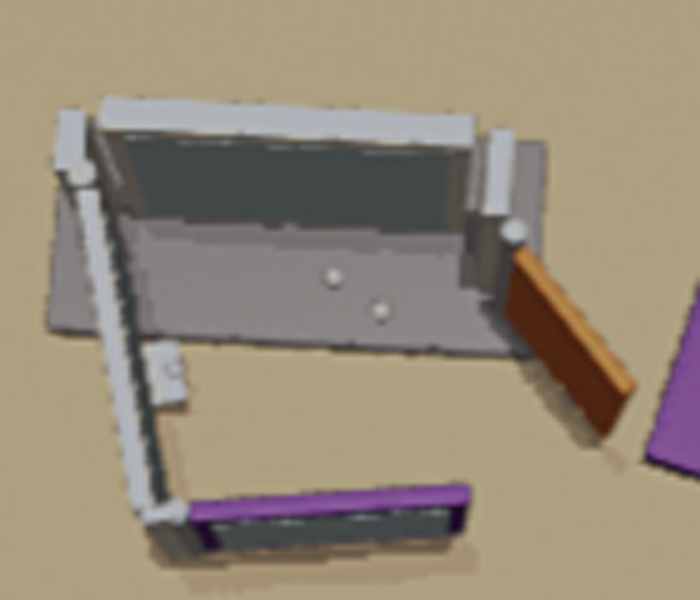

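```bash
python3 - <<'E'
from h import *
P=lambda x,y,z: ray("top",(245+x/5-.4,110+y/5-.4),z)[:2].round(1)
bl,br=P(103,97,150),P(473,116,150); fl,fr=P(100,129,150),P(472,148,150)
print("back",bl,br,fl,fr,np.linalg.norm(bl-br)); d=(bl-br)+(fl-fr); w=np.arctan2(d[1],d[0])-np.pi/2
o=(bl+br+fl+fr)/4; print("w",w,"o",o)
R=np.array([[np.cos(w),-np.sin(w)],[np.sin(w),np.cos(w)]])
mh=o+R@[-30,90]; ch=o+R@[-46,-105]; print("mh",mh,P(82,172,147),"ch",ch,P(514,230,140))
me=P(142,515,145); oh=P(178,510,142); oe=P(470,494,140); ce=P(628,388,136)
ang=lambda a,b:np.arctan2(*(b-a)[::-1])
m=w-np.pi/2-ang(mh,me); print("me",me,np.linalg.norm(me-mh),"m",m)
print("oh",oh,"oe",oe,np.linalg.norm(oe-oh)); c=w+np.pi/2-m-ang(oh,oe); print("c",c%(2*np.pi))
k=ang(ch,ce)-w-np.pi/2; print("ce",ce,np.linalg.norm(ce-ch),"k",k%(2*np.pi))
im=cv2.cvtColor(r.snapshot("top"),cv2.COLOR_RGB2HSV)
for n,x,y,z in(("pump",212,140,80),("dish",175,181,30),("turtle",392,260,20),("trayTL",390,167,20),("trayBL",376,200,20),("file",202,216,5),("file2",200,272,5)): print(n,ray("top",(x,y),z)[:2].round())
E
```

```text
back [670.  143.5] [653.5 -23.3] [654.8 145.1] [638.4 -22.1] 167.61411038453775
w -0.09818624971092249 o [654.175  60.8  ]
mh [633.14206275 153.30738106] [635.9 153.9] ch [598.10355508 -39.18496419] [602.2 -39.6]
me [478.5 130.3] 156.34419449986302 m 1.3249151732743456
oh [480.5 114.7] oe [482.4 -13.6] 128.31406781799103
c 1.7036832717316177
ce [528.  -86.7] 84.68876585787991 k 2.264642041042694
pump [674. 281.]
dish [588. 386.]
turtle [ 371. -141.]
trayTL [ 603. -154.]
trayBL [ 520. -113.]
file [501. 323.]
file2 [363. 327.]
```

The measurements agree with the given sizes: leaf lengths come out at 156, 128 and 85 mm, with m≈1.32, c≈1.70 and k≈2.26. Next I'll move the shut fingers to the robot side of the purple leaf, near its free edge.

>>> arm_command(
  translation=[
    [-0.04,0.035,0],
    [-0.08,0.07,0],
    [-0.12,0.105,0],
    [-0.155,0.136,0],
    [-0.19,0.167,0],
  ],
  yaw=[0,0,0,0,0],
  jaw=[0,0,0,0,0],
  grip_force=20,
)

```text
time_s: 0.75
tool_pos: [295.2, 360.6, 231.2]
tcp_rot: [[0.316, 0.949, 0.0], [0.949, -0.316, -0.0], [-0.0, 0.0, -1.0]]
wrist_force: [2.2, 0.8, -1.0]
gripper_width: 12.0
```

>>> arm_command(
  translation=[
    [-0.037,0.033,0],
    [-0.074,0.065,0],
    [-0.111,0.097,0],
    [-0.148,0.13,0],
    [-0.18,0.158,0],
  ],
  yaw=[0,0,0,0,0],
  jaw=[0,0,0,0,0],
)

```text
time_s: 1.25
tool_pos: [388.7, 137.5, 231.5]
tcp_rot: [[0.317, 0.948, 0.001], [0.948, -0.317, 0.0], [0.0, 0.001, -1.0]]
wrist_force: [0.9, -0.4, -0.8]
gripper_width: -0.0
```

>>> arm_command(
  translation=[
    [-0.036,0.032,0],
    [-0.072,0.064,0],
    [-0.108,0.095,0],
    [-0.108,0.095,0.03],
    [-0.108,0.095,0.06],
  ],
  yaw=[0,0,0,0,0],
  jaw=[0,0,0,0,0],
)

```text
time_s: 1.75
tool_pos: [445.4, 3.6, 171.2]
tcp_rot: [[0.32, 0.948, 0.003], [0.948, -0.32, 0.0], [0.001, 0.003, -1.0]]
wrist_force: [0.7, 0.7, -0.8]
gripper_width: -0.3
```

```bash
cat > d.py <<'E'
# world waypoints -> tool-axis shifts from the present pose; args: x,y,z ...
import sys; from h import *
s=r.get_state(); 
for a in sys.argv[1:]:
    p=np.array([float(v) for v in a.split(",")]); print(((s["tcp_rot"].T@(p-s["tool_pos"]))/1000).round(3).tolist())
print(s["tool_pos"].round(),s["wrist_force"].round(1))
E
python3 d.py 445,5,100
```

```text
[0.001, -0.001, 0.071]
[445.   4. 171.] [ 0.7  0.7 -0.8]
```

>>> arm_command(
  translation=[
    [0,0,0.036],
    [0,0,0.071],
    [0,0,0.071],
    [0.002,0.006,0.071],
    [0.004,0.012,0.071],
  ],
  yaw=[0,0,0,0,0],
  jaw=[0,0,0,0,0],
)

```text
time_s: 2.25
tool_pos: [459.7, 3.7, 102.0]
tcp_rot: [[0.32, 0.948, 0.005], [0.948, -0.32, 0.001], [0.002, 0.005, -1.0]]
wrist_force: [-0.6, -0.9, 0.6]
gripper_width: 0.3
```

>>> arm_command(
  translation=[
    [0.002,0.006,0],
    [0.004,0.012,0],
    [0.006,0.018,0],
    [0.008,0.024,0],
    [0.01,0.03,0],
  ],
  yaw=[0,0,0,0,0],
  jaw=[0,0,0,0,0],
)

```text
time_s: 2.75
tool_pos: [491.8, 3.6, 102.2]
tcp_rot: [[0.32, 0.948, 0.005], [0.948, -0.32, 0.001], [0.002, 0.005, -1.0]]
wrist_force: [-1.9, 0.3, 0.7]
gripper_width: -0.2
```

```bash
cat > pur.py <<'E'
from h import *
im=cv2.cvtColor(r.snapshot("top"),cv2.COLOR_RGB2HSV)
m=cv2.inRange(im,(130,90,40),(160,255,255)); m[:,:260]=0; m[:,372:]=0; m[:120]=0;m[235:]=0
ys,xs=np.nonzero(m); print(len(xs),cv2.minAreaRect(np.c_[xs,ys].astype(np.float32)))
for i in(xs.argmin(),xs.argmax(),ys.argmin(),ys.argmax()): print((xs[i],ys[i]),ray("top",(xs[i],ys[i]),140)[:2].round(),end=" ")
E
python3 pur.py; python3 -c "from h import *; crop('top','top2',245,110,140,120,5)"
```

```text
69 ((289.39453125, 212.481689453125), (9.769829750061035, 12.547525405883789), 73.3007583618164)
(np.int64(283), np.int64(210)) [484. 109.] (np.int64(294), np.int64(206)) [492.  84.] (np.int64(294), np.int64(206)) [492.  84.] (np.int64(286), np.int64(218)) [466. 103.]
```

View pics/top2.png

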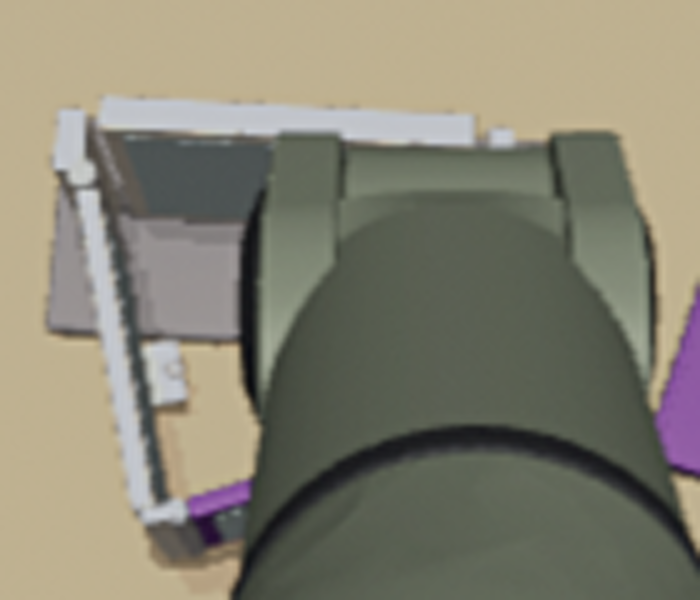

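Two findings from this picture and the force reading: the purple leaf is turning (about 0.25 rad) with 2 N on the wrist, and the middle leaf stays put. I'll work out the arc around the outer hinge.

```bash
cat > arc.py <<'E'
# tool-axis shifts along an arc: hx hy radius offset a0 a1 n
import sys; from h import *
hx,hy,R,off,a0,a1,n=map(float,sys.argv[1:8]); s=r.get_state()
for a in np.linspace(a0,a1,int(n)):
    p=np.array([hx+R*np.cos(a)+off*np.sin(a),hy+R*np.sin(a)-off*np.cos(a),s["tool_pos"][2]])
    print(round(a,2),p.round(),((s["tcp_rot"].T@(p-s["tool_pos"]))/1000).round(3).tolist())
E
python3 arc.py 480.5 114.7 105 21 -1.2 -0.2 11
```

```text
-1.2 [499.   9. 102.] [0.007, 0.005, 0.0]
-1.1 [509.  12. 102.] [0.013, 0.014, 0.0]
-1.0 [520.  15. 102.] [0.02, 0.022, 0.0]
-0.9 [529.  19. 102.] [0.027, 0.03, 0.0]
-0.8 [539.  25. 102.] [0.035, 0.037, 0.0]
-0.7 [547.  31. 102.] [0.044, 0.043, 0.0]
-0.6 [555.  38. 102.] [0.053, 0.049, 0.0]
-0.5 [563.  46. 102.] [0.063, 0.053, 0.0]
-0.4 [569.  54. 102.] [0.073, 0.057, 0.0]
-0.3 [575.  64. 102.] [0.083, 0.059, 0.0]
-0.2 [579.  73. 102.] [0.094, 0.06, 0.001]
```

>>> arm_command(
  translation=[
    [0.007,0.005,0],
    [0.013,0.014,0],
    [0.02,0.022,0],
    [0.027,0.03,0],
    [0.035,0.037,0],
  ],
  yaw=[0,0,0,0,0],
  jaw=[0,0,0,0,0],
)

```text
time_s: 3.35
tool_pos: [539.3, 25.4, 102.3]
tcp_rot: [[0.32, 0.948, 0.006], [0.948, -0.32, 0.0], [0.002, 0.005, -1.0]]
wrist_force: [-1.3, -0.0, -0.4]
gripper_width: 0.0
```

>>> arm_command(
  translation=[
    [0.009,0.006,0],
    [0.018,0.012,0],
    [0.028,0.016,0],
    [0.038,0.02,0],
    [0.048,0.022,0],
  ],
  yaw=[0,0,0,0,0],
  jaw=[0,0,0,0,0],
)

```text
time_s: 3.85
tool_pos: [576.1, 64.5, 102.5]
tcp_rot: [[0.32, 0.948, 0.006], [0.948, -0.32, 0.0], [0.002, 0.005, -1.0]]
wrist_force: [-1.0, -0.3, 0.3]
gripper_width: 0.1
```

```bash
python3 - <<'E'
from h import *
crop('side','side2',240,130,170,150,4)
im=cv2.cvtColor(r.snapshot("top"),cv2.COLOR_RGB2HSV)
E
python3 pur.py
```

```text
0 ((0.0, 0.0), (0.0, 0.0), 0.0)Traceback (most recent call last):
  File "pur.py", line 5, in <module>
    for i in(xs.argmin(),xs.argmax(),ys.argmin(),ys.argmax()): print((xs[i],ys[i]),ray("top",(xs[i],ys[i]),140)[:2].round(),end=" ")
             ~~~~~~~~~^^
ValueError: attempt to get argmin of an empty sequence
```

View pics/side2.png

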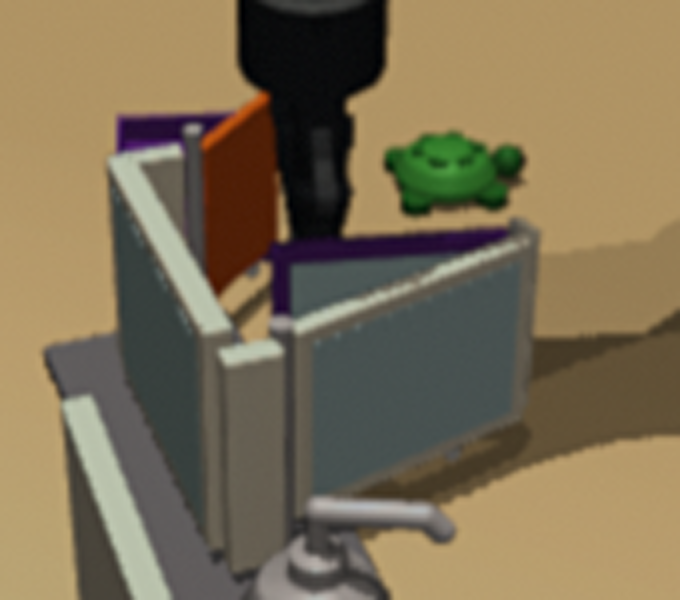

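The purple leaf is now about 0.35 rad from the middle leaf, at the purple strip from (275,240) to (530,235) in the crop. The middle leaf still hasn't moved. I'll continue slowly.

```bash
python3 arc.py 480.5 114.7 105 19 -0.24 0.2 12
```

```text
-0.24 [578.  71. 102.] [0.007, 0.0, 0.0]
-0.2 [580.  75. 102.] [0.011, 0.0, 0.0]
-0.16 [581.  79. 102.] [0.016, 0.001, 0.0]
-0.12 [582.  83. 102.] [0.02, 0.001, 0.0]
-0.08 [584.  87. 102.] [0.024, 0.0, 0.0]
-0.04 [585.  92. 102.] [0.028, -0.0, 0.0]
0.0 [586.  96. 102.] [0.033, -0.001, 0.0]
0.04 [586. 100. 102.] [0.037, -0.001, 0.0]
0.08 [587. 104. 102.] [0.041, -0.002, 0.0]
0.12 [587. 108. 102.] [0.045, -0.003, 0.0]
0.16 [587. 113. 102.] [0.049, -0.004, 0.0]
0.2 [587. 117. 102.] [0.053, -0.006, 0.0]
```

>>> arm_command(
  translation=[
    [0.005,0,0],
    [0.01,0,0],
    [0.015,0,0],
    [0.019,0,0],
    [0.023,0,0],
  ],
  yaw=[0,0,0,0,0],
  jaw=[0,0,0,0,0],
)

```text
time_s: 4.5
tool_pos: [583.0, 86.7, 102.5]
tcp_rot: [[0.319, 0.948, 0.006], [0.948, -0.319, 0.001], [0.002, 0.005, -1.0]]
wrist_force: [-0.8, -0.4, 0.6]
gripper_width: -0.1
```

>>> arm_command(
  translation=[
    [0.003,0,0],
    [0.006,0,0],
    [0.009,0,0],
    [0.012,0,0],
    [0.015,0,0],
  ],
  yaw=[0,0,0,0,0],
  jaw=[0,0,0,0,0],
)

```text
time_s: 5.0
tool_pos: [587.3, 100.3, 102.3]
tcp_rot: [[0.319, 0.948, 0.004], [0.948, -0.319, -0.001], [0.001, 0.004, -1.0]]
wrist_force: [-5.6, -8.3, 2.1]
gripper_width: -0.0
```

>>> arm_command(
  translation=[
    [0.003,0,0],
    [0.005,0,0],
    [0.007,0,0],
    [0.009,0,0],
    [0.011,0,0],
  ],
  yaw=[0,0,0,0,0],
  jaw=[0,0,0,0,0],
)

```text
time_s: 5.5
tool_pos: [590.8, 110.6, 102.3]
tcp_rot: [[0.319, 0.948, 0.004], [0.948, -0.319, -0.001], [0.001, 0.004, -1.0]]
wrist_force: [-1.6, -1.6, 0.2]
gripper_width: 0.2
```

```bash
python3 - <<'E'
from h import *
crop('side','side3',240,130,170,150,4)
E
```

```text
(no output)
```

View pics/side3.png

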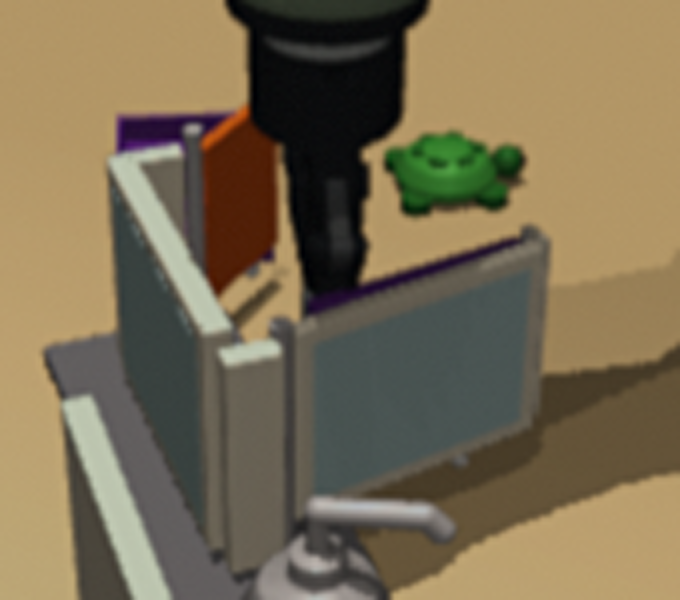

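The wrist force rose to 10 N and fell to 2 N, and the purple leaf lies along the middle leaf, so it looks snapped. I'll lift off to the left outer side and check from the top.

>>> arm_command(
  translation=[
    [-0.015,0,0],
    [-0.03,0,0],
    [-0.03,0,-0.04],
    [-0.03,0,-0.08],
    [-0.03,0,-0.12],
  ],
  yaw=[0,0,0,0,0],
  jaw=[0,0,0,0,0],
)

```text
time_s: 6.05
tool_pos: [580.4, 81.0, 223.8]
tcp_rot: [[0.32, 0.947, 0.004], [0.947, -0.32, -0.001], [0.001, 0.004, -1.0]]
wrist_force: [0.1, 0.2, -0.5]
gripper_width: 0.3
```

```bash
python3 d.py 490,190,222
```

```text
[0.074, -0.121, 0.001]
[580.  81. 224.] [ 0.1  0.2 -0.5]
```

>>> arm_command(
  translation=[
    [0.025,-0.04,0],
    [0.05,-0.08,0],
    [0.074,-0.121,0],
    [0.1,-0.13,0],
    [0.115,-0.136,0],
  ],
  yaw=[0,0,0,0,0],
  jaw=[0,0,0,0,0],
)

```text
time_s: 6.55
tool_pos: [487.9, 234.7, 223.7]
tcp_rot: [[0.319, 0.948, 0.005], [0.948, -0.319, 0.0], [0.002, 0.004, -1.0]]
wrist_force: [-0.1, -0.7, -0.6]
gripper_width: -0.0
```

```bash
python3 - <<'E'
from h import *
crop('top','top3',225,110,160,120,5)
E
```

```text
(no output)
```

View pics/top3.png

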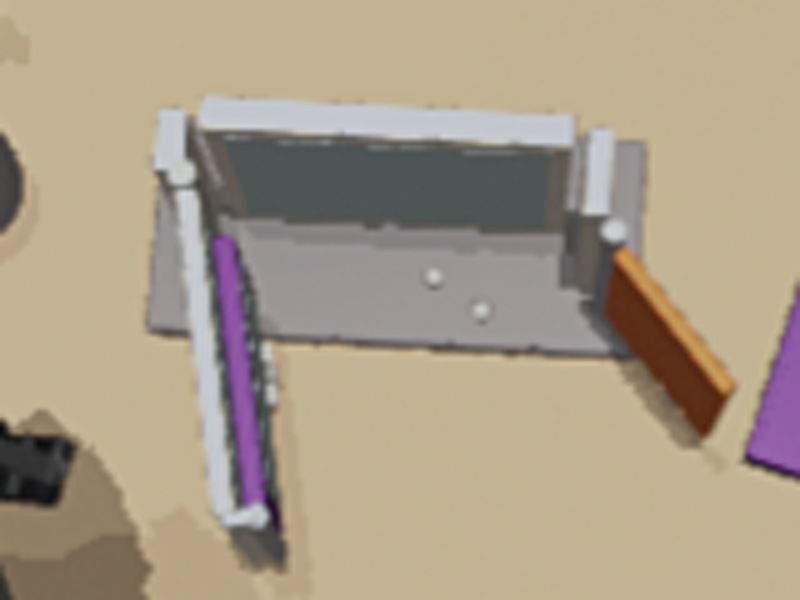

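The purple strip from (224,238) to (256,500) is parallel to the middle leaf's top edge from (187,192) to (222,515), to within about 0.015 rad. So the outer leaf is snapped, with m≈1.38. The clasp is unmoved. Next is the arc for folding the middle leaf.

```bash
python3 arc.py 633 153 132 24 -3.3 -1.9 15; python3 d.py 490,200,102
```

```text
-3.3 [506. 198. 223.] [-0.031, 0.03, 0.0]
-3.2 [503. 185. 223.] [-0.044, 0.03, 0.0]
-3.1 [500. 171. 223.] [-0.058, 0.032, 0.0]
-3.0 [499. 158. 223.] [-0.071, 0.035, -0.0]
-2.9 [499. 145. 223.] [-0.083, 0.04, -0.0]
-2.8 [501. 131. 223.] [-0.096, 0.045, -0.0]
-2.7 [503. 118. 223.] [-0.107, 0.052, -0.0]
-2.6 [508. 106. 223.] [-0.118, 0.06, -0.0]
-2.5 [513.  93. 223.] [-0.128, 0.069, 0.0]
-2.4 [519.  82. 223.] [-0.137, 0.079, 0.0]
-2.3 [527.  71. 223.] [-0.145, 0.09, 0.0]
-2.2 [536.  60. 223.] [-0.152, 0.101, 0.0]
-2.1 [546.  51. 223.] [-0.157, 0.113, 0.0]
-2.0 [556.  43. 223.] [-0.162, 0.126, 0.0]
-1.9 [568.  36. 223.] [-0.165, 0.139, 0.0]
[-0.034, 0.013, 0.121]
[488. 236. 223.] [-1.2  4.   0.7]
```

>>> arm_command(
  translation=[
    [-0.031,0.03,0.03],
    [-0.031,0.03,0.075],
    [-0.031,0.03,0.121],
    [-0.044,0.03,0.121],
    [-0.058,0.032,0.121],
  ],
  yaw=[0,0,0,0,0],
  jaw=[0,0,0,0,0],
)

```text
time_s: 7.1
tool_pos: [500.4, 169.1, 102.8]
tcp_rot: [[0.319, 0.948, 0.004], [0.948, -0.319, -0.001], [0.001, 0.004, -1.0]]
wrist_force: [0.6, 0.5, 1.0]
gripper_width: -0.1
```

>>> arm_command(
  translation=[
    [-0.013,0.003,0],
    [-0.025,0.008,0],
    [-0.038,0.013,0],
    [-0.049,0.02,0],
    [-0.06,0.028,0],
  ],
  yaw=[0,0,0,0,0],
  jaw=[0,0,0,0,0],
)

```text
time_s: 7.6
tool_pos: [508.4, 102.4, 103.4]
tcp_rot: [[0.319, 0.948, 0.005], [0.948, -0.319, 0.0], [0.001, 0.004, -1.0]]
wrist_force: [0.1, 2.2, 1.6]
gripper_width: -0.0
```

>>> arm_command(
  translation=[
    [-0.01,0.009,0],
    [-0.019,0.019,0],
    [-0.027,0.03,0],
    [-0.034,0.041,0],
    [-0.039,0.053,0],
  ],
  yaw=[0,0,0,0,0],
  jaw=[0,0,0,0,0],
)

```text
time_s: 8.1
tool_pos: [546.7, 47.5, 103.4]
tcp_rot: [[0.319, 0.948, 0.004], [0.948, -0.319, -0.0], [0.001, 0.004, -1.0]]
wrist_force: [-0.5, 0.4, 0.6]
gripper_width: -0.3
```

```bash
python3 arc.py 633 153 132 20 -2.1 -1.6 11; python3 -c "
from h import *
crop('side','side4',240,130,170,150,4)"
```

```text
-2.1 [549.  49. 103.] [0.002, 0.002, 0.0]
-2.05 [554.  45. 103.] [0.0, 0.008, 0.0]
-2.0 [560.  41. 103.] [-0.002, 0.014, 0.0]
-1.95 [566.  38. 103.] [-0.003, 0.021, 0.0]
-1.9 [571.  35. 103.] [-0.004, 0.028, 0.0]
-1.85 [577.  32. 103.] [-0.005, 0.034, 0.0]
-1.8 [584.  29. 103.] [-0.006, 0.041, 0.0]
-1.75 [590.  27. 103.] [-0.006, 0.047, 0.0]
-1.7 [596.  25. 103.] [-0.006, 0.054, 0.0]
-1.65 [603.  23. 103.] [-0.005, 0.061, 0.0]
-1.6 [609.  22. 103.] [-0.005, 0.067, 0.0]
```

View pics/side4.png

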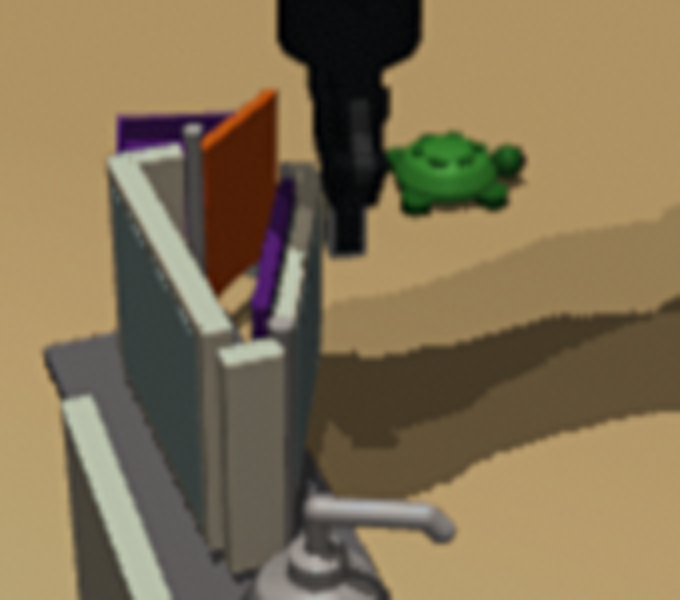

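The two leaves are folding together, with the purple strip still flat on the cream one and m down to about 0.45. I'll go on, and slow down through the catch.

>>> arm_command(
  translation=[
    [0,0.008,0],
    [-0.002,0.014,0],
    [-0.003,0.021,0],
    [-0.004,0.027,0],
    [-0.005,0.032,0],
  ],
  yaw=[0,0,0,0,0],
  jaw=[0,0,0,0,0],
)

```text
time_s: 8.65
tool_pos: [577.5, 31.1, 103.7]
tcp_rot: [[0.32, 0.947, 0.005], [0.947, -0.32, -0.001], [0.001, 0.005, -1.0]]
wrist_force: [-1.1, 1.9, 0.6]
gripper_width: -0.0
```

>>> arm_command(
  translation=[
    [0,0.003,0],
    [0,0.006,0],
    [-0.001,0.009,0],
    [-0.001,0.012,0],
    [-0.001,0.015,0],
  ],
  yaw=[0,0,0,0,0],
  jaw=[0,0,0,0,0],
)

```text
time_s: 9.15
tool_pos: [590.9, 25.5, 103.7]
tcp_rot: [[0.32, 0.947, 0.004], [0.947, -0.32, -0.001], [0.001, 0.004, -1.0]]
wrist_force: [-12.9, 4.0, 4.4]
gripper_width: -0.1
```

```bash
python3 arc.py 633 153 132 18 -1.8 -1.65 4
```

```text
-1.8 [585.  29. 104.] [0.001, -0.006, -0.0]
-1.75 [592.  26. 104.] [0.001, 0.001, 0.0]
-1.7 [598.  24. 104.] [0.001, 0.007, 0.0]
-1.65 [605.  23. 104.] [0.002, 0.014, 0.0]
```

>>> arm_command(
  translation=[
    [0,0.002,0],
    [0,0.004,0],
    [0,0.006,0],
    [0,0.007,0],
  ],
  yaw=[0,0,0,0],
  jaw=[0,0,0,0],
)

```text
time_s: 9.55
tool_pos: [597.7, 23.3, 103.7]
tcp_rot: [[0.32, 0.948, 0.004], [0.948, -0.32, -0.001], [0.001, 0.004, -1.0]]
wrist_force: [-1.9, 0.6, -0.1]
gripper_width: 0.2
```

The force dropped from 13 N to 2 N, which suggests a snap. I'll retreat, lift, and go to the outer side of the clasp.

>>> arm_command(
  translation=[
    [0,-0.015,0],
    [0,-0.03,0],
    [0,-0.03,-0.04],
    [0,-0.03,-0.08],
    [0,-0.03,-0.12],
  ],
  yaw=[0,0,0,0,0],
  jaw=[0,0,0,0,0],
)

```text
time_s: 10.05
tool_pos: [568.9, 32.7, 225.2]
tcp_rot: [[0.32, 0.947, 0.005], [0.947, -0.32, -0.001], [0.001, 0.005, -1.0]]
wrist_force: [0.3, 0.7, -0.5]
gripper_width: 0.3
```

```bash
python3 arc.py 600 -39 70 -24 4.1 2 15; python3 d.py 560,-115,224;  python3 -c "
from h import *
crop('side','side5',240,130,170,150,4)"
```

```text
4.1 [ 579. -110.  225.] [-0.132, 0.056, 0.0]
3.95 [ 569. -106.  225.] [-0.132, 0.045, 0.0]
3.8 [ 559. -101.  225.] [-0.13, 0.034, 0.0]
3.65 [551. -94. 225.] [-0.126, 0.023, 0.0]
3.5 [543. -86. 225.] [-0.121, 0.013, -0.0]
3.35 [536. -77. 225.] [-0.114, 0.004, -0.0]
3.2 [532. -67. 225.] [-0.106, -0.003, -0.0]
3.05 [528. -56. 225.] [-0.098, -0.01, -0.0]
2.9 [526. -46. 225.] [-0.088, -0.015, -0.0]
2.75 [526. -34. 225.] [-0.077, -0.019, -0.0]
2.6 [528. -23. 225.] [-0.066, -0.021, -0.0]
2.45 [531. -13. 225.] [-0.055, -0.022, -0.0]
2.3 [535.  -3. 225.] [-0.044, -0.02, -0.0]
2.15 [542.   6. 225.] [-0.034, -0.017, -0.0]
2.0 [549.  15. 225.] [-0.023, -0.013, -0.0]
[-0.143, 0.039, 0.001]
[569.  33. 225.] [ 0.3  0.7 -0.5]
```

View pics/side5.png

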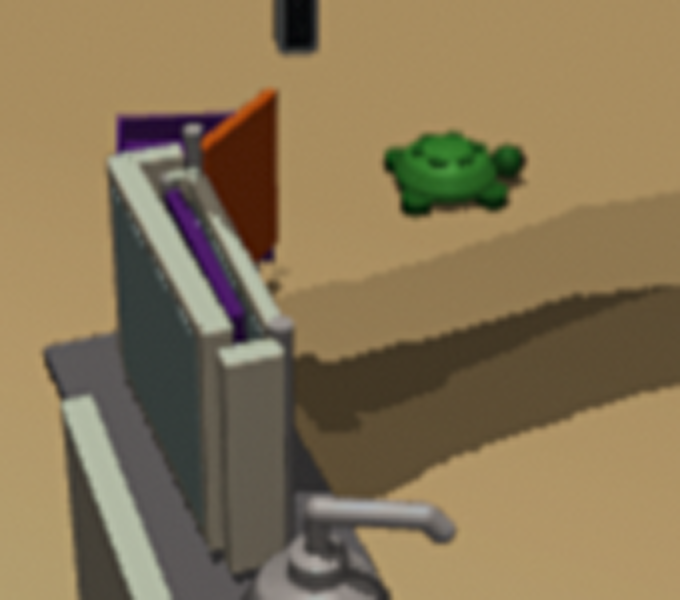

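Both leaves lie parallel to the back and the clasp is still open. Moving to the clasp's right side at about (575,-112), above the tray edge.

>>> arm_command(
  translation=[
    [-0.045,0.02,0],
    [-0.09,0.038,0],
    [-0.134,0.054,0],
    [-0.134,0.054,0.04],
    [-0.134,0.054,0.08],
  ],
  yaw=[0,0,0,0,0],
  jaw=[0,0,0,0,0],
)

```text
time_s: 10.6
tool_pos: [581.3, -113.5, 151.5]
tcp_rot: [[0.323, 0.946, 0.016], [0.946, -0.323, -0.0], [0.005, 0.015, -1.0]]
wrist_force: [0.9, 0.6, -1.2]
gripper_width: 0.3
```

```bash
python3 -c "
from h import *
crop('top','top5',225,110,160,120,5)"; python3 arc.py 600 -39 70 -24 4.0 2.5 11
```

```text
4.0 [ 572. -108.  145.] [0.002, -0.007, -0.0]
3.85 [ 562. -103.  145.] [0.003, -0.018, -0.0]
3.7 [553. -96. 145.] [0.007, -0.029, -0.0]
3.55 [545. -89. 145.] [0.011, -0.039, -0.0]
3.4 [538. -80. 145.] [0.017, -0.048, -0.0]
3.25 [533. -70. 145.] [0.025, -0.056, -0.0]
3.1 [529. -60. 145.] [0.033, -0.063, -0.0]
2.95 [527. -49. 145.] [0.043, -0.069, -0.0]
2.8 [526. -38. 145.] [0.053, -0.073, -0.0]
2.65 [527. -27. 145.] [0.064, -0.076, -0.0]
2.5 [530. -16. 145.] [0.075, -0.077, -0.0]
```

View pics/top5.png

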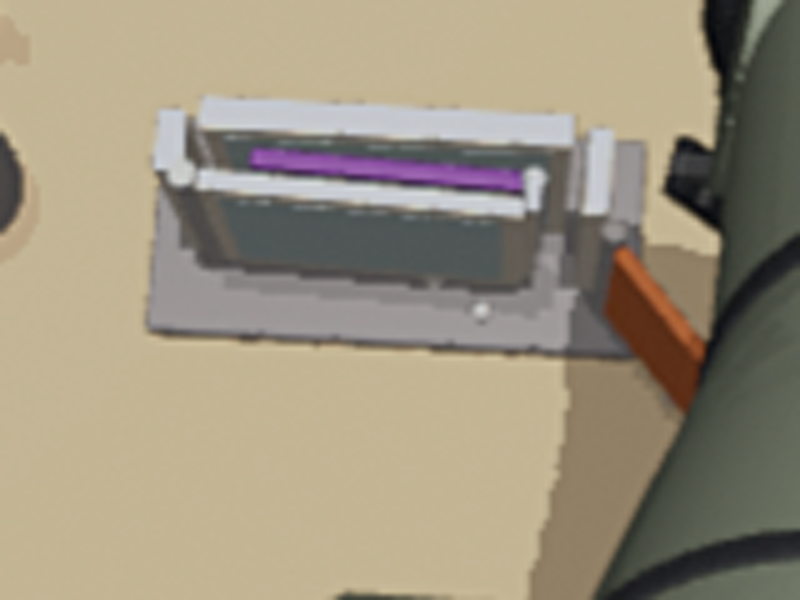

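```bash
python3 - <<'E'
from h import *
P=lambda x,y,z: ray("top",(225+x/5-.4,110+y/5-.4),z)[:2]
def s(a,b): d=b-a; return np.arctan2(d[1],d[0])
print("middle",s(P(197,180,145),P(525,206,145)),"purple",s(P(250,158,140),P(523,181,140)),"back",s(P(202,113,150),P(574,132,150)))
print(P(525,206,145), "expect",np.array([633,153])+150*np.array([np.cos(-1.669),np.sin(-1.669)]))
E
python3 d.py 572,-110,103
```

```text
middle -1.697547203099921 purple -1.7028746185506731 back -1.6687374950301241
[6.13683183e+02 1.64287562e-01] expect [618.29311442   3.72271601]
[-0.0, -0.007, 0.042]
[ 578. -112.  145.] [-4.1  1.6 -8.3]
```

The middle leaf measures 0.03 rad from the back direction. An unsnapped one would stand at least 0.08 rad open, so it's snapped. Next I'll lower the tool and sweep the clasp.

>>> arm_command(
  translation=[
    [0,0,0.02],
    [0,0,0.042],
    [0.002,-0.007,0.042],
    [0.003,-0.018,0.042],
    [0.007,-0.029,0.042],
  ],
  yaw=[0,0,0,0,0],
  jaw=[0,0,0,0,0],
)

```text
time_s: 11.15
tool_pos: [552.9, -95.6, 104.2]
tcp_rot: [[0.322, 0.947, 0.008], [0.947, -0.322, 0.001], [0.003, 0.008, -1.0]]
wrist_force: [-0.3, -0.5, 0.0]
gripper_width: 0.1
```

```bash
python3 arc.py 600 -39 70 -23 3.6 1.5 22
```

```text
3.6 [547. -91. 104.] [0.003, -0.007, -0.0]
3.5 [543. -85. 104.] [0.007, -0.013, -0.0]
3.4 [538. -79. 104.] [0.011, -0.019, -0.0]
3.3 [535. -73. 104.] [0.016, -0.025, -0.0]
3.2 [531. -66. 104.] [0.021, -0.03, -0.0]
3.1 [529. -59. 104.] [0.027, -0.034, -0.0]
3.0 [527. -52. 104.] [0.033, -0.038, -0.0]
2.9 [527. -45. 104.] [0.04, -0.041, -0.0]
2.8 [526. -37. 104.] [0.047, -0.044, -0.0]
2.7 [527. -30. 104.] [0.054, -0.046, -0.0]
2.6 [528. -23. 104.] [0.061, -0.047, -0.0]
2.5 [530. -16. 104.] [0.068, -0.047, -0.0]
2.4 [533.  -9. 104.] [0.076, -0.047, -0.0]
2.3 [536.  -2. 104.] [0.083, -0.046, -0.0]
2.2 [540.   4. 104.] [0.09, -0.044, -0.0]
2.1 [545.  10. 104.] [0.097, -0.042, 0.0]
2.0 [550.  15. 104.] [0.104, -0.038, 0.0]
1.9 [556.  20. 104.] [0.11, -0.035, 0.0]
1.8 [562.  24. 104.] [0.116, -0.03, 0.0]
1.7 [568.  27. 104.] [0.121, -0.025, 0.0]
1.6 [575.  30. 104.] [0.126, -0.02, 0.0]
1.5 [582.  32. 104.] [0.131, -0.014, 0.0]
```

>>> arm_command(
  translation=[
    [0.005,-0.01,0],
    [0.011,-0.019,0],
    [0.019,-0.028,0],
    [0.027,-0.034,0],
    [0.037,-0.04,0],
  ],
  yaw=[0,0,0,0,0],
  jaw=[0,0,0,0,0],
)

```text
time_s: 11.65
tool_pos: [526.8, -46.8, 104.1]
tcp_rot: [[0.322, 0.947, 0.008], [0.947, -0.322, 0.001], [0.003, 0.008, -1.0]]
wrist_force: [1.9, -1.7, 0.5]
gripper_width: 0.0
```

>>> arm_command(
  translation=[
    [0.01,-0.004,0],
    [0.02,-0.006,0],
    [0.031,-0.007,0],
    [0.042,-0.006,0],
    [0.053,-0.004,0],
  ],
  yaw=[0,0,0,0,0],
  jaw=[0,0,0,0,0],
)

```text
time_s: 12.15
tool_pos: [540.4, 5.5, 104.2]
tcp_rot: [[0.322, 0.947, 0.008], [0.947, -0.322, 0.001], [0.003, 0.008, -1.0]]
wrist_force: [0.3, -0.9, 1.0]
gripper_width: 0.2
```

```bash
python3 arc.py 600 -39 70 -21 2.1 1.4 8; python3 -c "
from h import *
crop('side','side6',240,130,170,150,4)"
```

```text
2.1 [547.  11. 104.] [0.007, 0.004, 0.0]
2.0 [552.  16. 104.] [0.013, 0.007, 0.0]
1.9 [557.  20. 104.] [0.02, 0.011, 0.0]
1.8 [564.  24. 104.] [0.025, 0.016, 0.0]
1.7 [570.  28. 104.] [0.031, 0.021, 0.0]
1.6 [577.  30. 104.] [0.035, 0.027, 0.0]
1.5 [584.  32. 104.] [0.039, 0.033, 0.0]
1.4 [591.  34. 104.] [0.043, 0.039, 0.0]
```

View pics/side6.png

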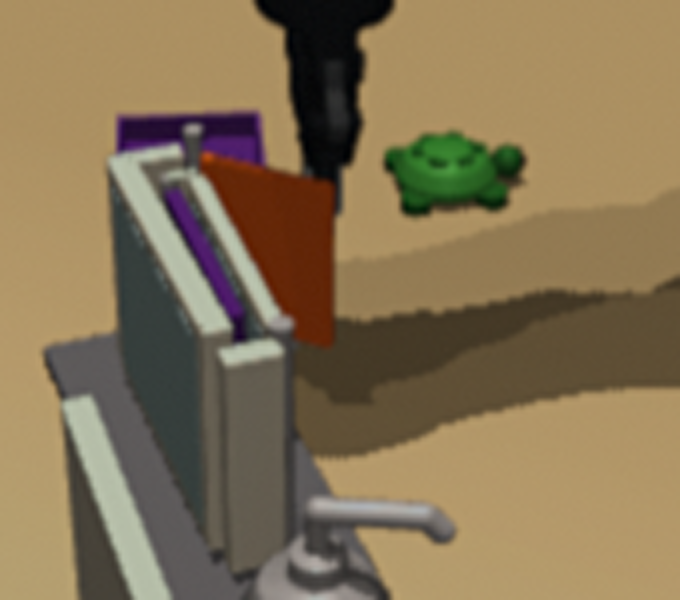

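The clasp is swinging in, with k≈0.6–0.7. I'll continue, slower through its catch.

>>> arm_command(
  translation=[
    [0.007,0.003,0],
    [0.013,0.007,0],
    [0.019,0.011,0],
    [0.024,0.015,0],
    [0.027,0.018,0],
  ],
  yaw=[0,0,0,0,0],
  jaw=[0,0,0,0,0],
)

```text
time_s: 12.7
tool_pos: [567.6, 27.4, 104.4]
tcp_rot: [[0.32, 0.947, 0.009], [0.947, -0.32, 0.002], [0.004, 0.008, -1.0]]
wrist_force: [-0.2, 0.2, -0.4]
gripper_width: 0.0
```

>>> arm_command(
  translation=[
    [0.001,0.002,0],
    [0.002,0.004,0],
    [0.003,0.006,0],
    [0.004,0.008,0],
    [0.005,0.01,0],
  ],
  yaw=[0,0,0,0,0],
  jaw=[0,0,0,0,0],
)

```text
time_s: 13.2
tool_pos: [578.1, 28.9, 104.4]
tcp_rot: [[0.32, 0.947, 0.008], [0.947, -0.32, 0.002], [0.004, 0.007, -1.0]]
wrist_force: [-8.8, 0.5, 4.1]
gripper_width: 0.5
```

>>> arm_command(
  translation=[
    [0,0.002,0],
    [0.001,0.004,0],
    [0.001,0.006,0],
    [0.001,0.007,0],
  ],
  yaw=[0,0,0,0],
  jaw=[0,0,0,0],
)

```text
time_s: 13.6
tool_pos: [585.4, 27.5, 104.4]
tcp_rot: [[0.32, 0.947, 0.008], [0.947, -0.32, 0.001], [0.004, 0.007, -1.0]]
wrist_force: [-0.2, 0.8, -0.1]
gripper_width: 0.1
```

>>> arm_command(
  translation=[
    [0,-0.02,0],
    [0,-0.04,0],
    [0,-0.05,-0.04],
    [0,-0.05,-0.08],
    [0,-0.05,-0.12],
  ],
  yaw=[0,0,0,0,0],
  jaw=[0,0,0,0,0],
)

```text
time_s: 14.1
tool_pos: [537.0, 43.1, 225.8]
tcp_rot: [[0.32, 0.947, 0.008], [0.947, -0.32, 0.001], [0.004, 0.008, -1.0]]
wrist_force: [0.4, 0.2, 0.5]
gripper_width: 0.2
```

>>> arm_command(
  translation=[
    [0.04,-0.03,0],
    [0.08,-0.05,0],
    [0.12,-0.06,0],
    [0.16,-0.06,0],
    [0.2,-0.06,0],
  ],
  yaw=[0,0,0,0,0],
  jaw=[0,0,0,0,0],
)

```text
time_s: 14.6
tool_pos: [544.7, 253.5, 226.6]
tcp_rot: [[0.32, 0.947, 0.01], [0.947, -0.32, 0.002], [0.005, 0.009, -1.0]]
wrist_force: [1.0, -0.1, -0.0]
gripper_width: -0.3
```

```bash
python3 -c "
from h import *
crop('top','top6',225,110,160,120,5)
a=cv2.imread('pics/top0.png').astype(int); b=r.snapshot('top')[:,:,::-1].astype(int); d=np.abs(a-b).max(2)
for n,(x,y,w,h) in dict(pump=(190,118,40,45),dish=(150,158,50,48),file=(193,210,18,68),tray=(374,165,74,58),turtle=(372,240,40,42)).items(): print(n,(d[y:y+h,x:x+w]>60).sum())"
```

```text
pump 446
dish 1060
file 1079
tray 0
turtle 0
```

View pics/top6.png

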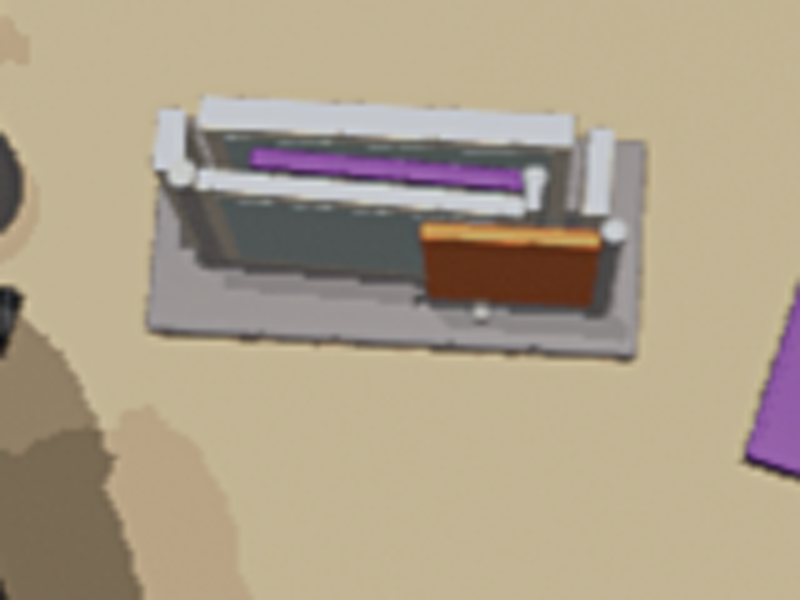

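The clasp's top edge runs from (422,230) to (600,240), parallel to the back. The middle and outer leaves look unchanged, and the tray and turtle show no pixel change. The pump, dish and file regions did change, but the arm and its shadow were over them. The gripper is clear of everything, so I'm handing in.

```bash
python3 -c "
from h import *
s=r.get_state(); print(s['time_s'],s['wrist_force'].round(1)); print(r.close_job())"
```

```text
14.7 [-1.3 -0.6 -0.4]
the job is handed in; nothing more can be done
None
```

I folded the mirror in the order asked: purple outer leaf onto the middle leaf, both against the back, then the orange clasp over the front. The job was handed in at 14.7 s with the gripper clear; no verdict is reported.

**Catches:** At each catch the wrist force rose and then fell away: to about 10, 14 and 10 N, dropping to about 2 N or less. Those are end-of-move readings.

**Last top view:**
- **Outer leaf:** parallel to the middle leaf within about 0.02 rad (limit 0.05).
- **Middle leaf:** about 0.03 rad off the back. That is near the 0.04 limit but within my pixel error, and well under the 0.08 or more of an unsnapped catch.
- **Clasp leaf:** parallel to the back within about 0.01 rad (limit 0.06).

**Bystanders:** The tray and turtle showed no pixel change. The same check flagged the pump, dishes and nail file because the arm and its shadow were over them, so they were not confirmed. The tool never went near the dishes or file, and passed at least 100 mm from the pump.

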